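Lock the lid collar of the bead tumbler

TASK

Lock the cast bead tumbler for its next run: turn its brass lid collar clockwise (seen from above) by the red peg until the peg lines up with the white locked mark on the housing, no short stop and no overshoot, then let go. Leave the closing ring of the pewter bead pot as it is.

Things in the scene. Friction and masses are not known exactly. Their poses are not given: they have to be found in the camera images.
- tumbler: Bead tumbler: dark cast round housing, fixed; deck 212 mm across, top at z 130 mm. Origin: on the collar's vertical axis at cart-top height (z 0). White locked mark: block on the deck, towards the body's -x, 82 to 104 mm from the axis, 14 mm wide, top at z 152. Crank sticks out to 165 mm towards +x, below z 136. Flat fixed lid inside the collar, top at z 151.
- collar (a joint): Angle (rad) of the tumbler's brass lock collar: flat ring, 76 mm outer radius, top at z 148 mm. Grows clockwise seen from above; at 1.5 the peg stands exactly at the white mark. Stops at 0 (open) and 2.1 (past the mark, open again). Starts at 0.3 to 0.8. No spring or detent: friction holds it where it is left; 3 to 5 N at the peg moves it.
- collar_peg (a point): Red upright round peg on the brass collar, by which it is turned: 16 mm diameter, 65 mm from the collar axis, standing from z 148 to 198 mm above the cart top, rigid with the collar. This point: on the peg's centre line at z 178, a good height to grip. A red pointer strip at its foot points outwards along the radius, to 81 mm from the axis.
- pot_peg (a point): Black peg (12 mm diameter, 30 mm tall, top at z 137 mm) on the grey closing ring of the pewter bead pot, a fixed round lidded grey pot of 64 mm radius. Point on the peg's centre line 14 mm below its top, 47 mm from the pot's axis. The ring turns easily; leave it as it is.

How it is judged (in metres and radians):
At the end, for the whole second after the job is handed in: The tumbler's collar rests with its peg at the white locked mark (joint 1.5, within 0.18 rad, about 10 degrees, either way), and the pot's closing ring is where it was (its peg within 12 mm) (value of joint collar between 1.32 and 1.68 rad and velocity of joint collar between -0.05 and 0.05 rad/s and distance of pot_peg from where it was at the start of the episode below 0.012 m); the robot touches nothing.
It fails at once if the pot's closing ring is turned (its peg moves more than 12 mm) (distance of pot_peg from where it was at the start of the episode above 0.012 m).
It also fails if it takes over 32 s, if anything falls off the work surface, if the arm or the gripper's body presses on something with over 40 N, if the wrist force passes 120 N, or if a joint passes its speed limit or range.

ROBOT

A 6-joint arm with a two-finger parallel gripper is mounted at the origin on the work surface. World frame = base frame: x ahead of the robot, y to its left, z up, the work surface at z = 0. Lengths are in mm, angles in rad, forces in N, time in s.
With the tool pointing down it reaches from about 275 to 750 mm from the base axis. Payload 10.2 kg.
Tool frame: the origin (TCP) lies midway between the tips of the shut fingers; the grasp point (between the pads) lies 19 mm behind it; y points along the fingers, z is the direction in which the jaws open and shut, and the axes are right-handed (so a half turn about y gives the same grasp; the last joint's range is limited). The gripper opens to 85 mm and grips with 20 to 120 N. Pads are 22 mm wide; open, the fingers measure 114 mm over their backs; the gripper's body (76 mm by 85 mm) begins 54 mm behind the grasp point. The pads swing forward as they close: fully open they stand 13 mm farther back than shut.
Start: joints at [-0.223, 0.313, 1.498, -0, 1.331, -0.223], TCP at [525.006, -0.013, 231.294] pointing down, gripper open.
Joint ranges: [-2.94, 2.94], [-0.97, 2.17], [0.19, 2.56], [-1.23, 4.37], [0.02, 3.11], [-2.88, 2.88]. Speed limits (rad/s): [2.39, 2.39, 3.01, 3.14, 3.14, 3.14].

INTERFACE

Orientations are given as a unit quaternion [w, x, y, z].
In Python, from rig import ctrl gives the robot as it stands.
- The arm moves only by the shell command python3 -m inch 'ROWS' [OPENING] [FORCE]. ROWS is JSON, one flat list of numbers, 6 for each row, row after row: the shift along the tool's x, y, z in cm, then the turn, a rotation vector about the tool's x, y, z in rad. A call has 1 to 8 rows; each row is the pose to reach, as a shift and turn from the pose commanded when the call began, along the tool's axes at that moment; what a row does not reach only later rows make up. A row lasts 1/12 s, in which the tool goes at most 41.7 mm and 7.16 degrees, less where a joint would pass 70% of its speed; a pose out of reach is approached as far as the arm can. A call with a gripper value outside its range is refused whole. OPENING is the gripper command: -1 is fully open, 1 is shut, values between are in proportion, set as the call begins (- or left out, the last holds). The fingers move at their own pace and stop on an object; FORCE is the grip in N (left out, the last holds). Time passes only in rows, so rows that repeat a pose let the fingers close. It gives the time, the measured TCP pose, the force and the opening at its end, in the units of the state.
- ctrl.sense(): the state, without advancing time (a new reading comes with each control period).
- ctrl.capture(name): name is "scene" or "side" or "wrist"; returns the picture (400x640x3 uint8, red, green, blue); there is no depth.
- ctrl.get_calibration(name): a dict with "fx", "fy", "cx", "cy" (pixels), "k1" (the pictures are not rectified: a ray, as slopes to the right and down, at radius r is drawn at 1 + k1 r^2 times it, then the intrinsics apply), "world_to_cam" (4x4, takes a point from world to camera coordinates). Camera axes: x right, y down, z forward; pixel columns grow to the right and rows downward; lengths in mm; the calibration is good to about 2 mm. A picture is of the moment at which its call begins: read the wrist's pose just before it. get_calibration takes no time and is no camera call; for the wrist camera it gives the pose at the moment of the call.
- ctrl.finish_job(): hands the job in, once; it reports no verdict.
Trained networks look in the newest picture that a camera, given by its name, has taken for a name from the list of things; names that differ only in an ending like _2 or _b are one class to them, and where a whole thing is asked for, a point or a joint stands for the part that bears it (a point fixed in the world has none). Each returns a list of dicts, best first, with "score" (0 to 1); they miss things now and then, are a little off and sometimes report something else, mostly with a low value. They report only what shows in the picture. A call takes as long as a camera call.
- ctrl.search_frame(thing, camera): "uv" ([column, row] in pixels, amid what is visible of it).
The state is a dict: "time_s": time; "joints": joint angles; "dq": joint speeds; "tau": joint torques, N m; "eef_pos": TCP position; "ee_rot": TCP orientation; "force": force on the tool from outside, world axes, zero at the start; "wrist_torque": the same for the moment, N m; "grip_width": opening from 0.0 (shut) to 1.0 (fully open).
Only numpy, scipy, OpenCV 4.12 (cv2) and the standard library are available. Lean on these libraries where they do the work, as an engineer would, in place of code of your own. Each camera call takes 0.05 s, during which the arm holds its last target.

## Working session

There is one attempt and no reset: what is moved stays moved. The work goes in short steps, Python scripts to look and compute and a shell command to move; the robot and the scene stay as the last step left them, time stands still between calls to the robot, and variables do not carry over. Pictures are saved under pics/ and viewed, and the job is handed in when it is done.

```bash
mkdir -p pics; ls
python3 - <<'E'
from rig import ctrl
import cv2
for c in ["scene","side"]:
    im=ctrl.capture(c); cv2.imwrite(f"pics/{c}0.png",im[:,:,::-1])
    for t in ["tumbler","collar","collar_peg","pot_peg"]:
        print(c,t,[(d["uv"],round(d["score"],2)) for d in ctrl.search_frame(t,c)][:3])
    print(ctrl.get_calibration(c))
print(ctrl.sense())
E
```

```text
pics
scene tumbler [([417.9, 278.0], 0.74)]
scene collar [([407.8, 273.8], 0.61)]
scene collar_peg [([409.6, 280.5], 0.83)]
scene pot_peg [([245.2, 171.9], 0.6)]
{'fx': 490.3924824125336, 'fy': 490.3924824125336, 'cx': 308.92299188810773, 'cy': 194.150757735223, 'k1': -0.05759395375481086, 'world_to_cam': array([[-5.75685211e-01,  8.17616973e-01, -9.43522706e-03,
         3.31869754e+02],
       [ 6.44970131e-01,  4.46971172e-01, -6.19863131e-01,
        -2.64648343e+02],
       [-5.02593342e-01, -3.62931477e-01, -7.84653220e-01,
         1.29582946e+03],
       [ 0.00000000e+00,  0.00000000e+00,  0.00000000e+00,
         1.00000000e+00]])}
side tumbler [([309.3, 172.7], 0.98)]
side collar [([304.4, 151.4], 0.81)]
side collar_peg [([312.2, 154.7], 0.72), ([338.1, 291.0], 0.58)]
side pot_peg [([334.6, 292.9], 0.65)]
{'fx': 484.111801995135, 'fy': 484.111801995135, 'cx': 321.79659831165736, 'cy': 200.97955962728278, 'k1': -0.13309475882018654, 'world_to_cam': array([[ 9.76369315e-01, -2.16097710e-01,  2.17738106e-03,
        -5.34891737e+02],
       [-1.42047328e-01, -6.49324030e-01, -
[... 176 characters left out ...]
0000e+00,
         1.00000000e+00]])}
{'time_s': 0.5, 'joints': array([-2.23424582e-01,  3.12943827e-01,  1.49774626e+00,  2.07817040e-05,
        1.33099469e+00, -2.23398340e-01]), 'dq': array([ 0.00182952,  0.00107302, -0.00020532, -0.00113336, -0.00028662,
        0.00084988]), 'tau': array([-8.96669972e-04, -4.11934090e+01, -2.59766346e+01, -1.71202146e-04,
        8.12162380e-04,  3.45120634e-05]), 'eef_pos': array([ 5.24992114e+02, -1.79945174e-02,  2.31254306e+02]), 'ee_rot': array([ 0.49998089, -0.50000352,  0.50003916, -0.49997643]), 'force': array([-0.15805762,  0.38599587, -0.11897759]), 'wrist_torque': array([0.02356492, 0.00564969, 0.01638033]), 'grip_width': 1.0015425760776406}
```

View pics/scene0.png

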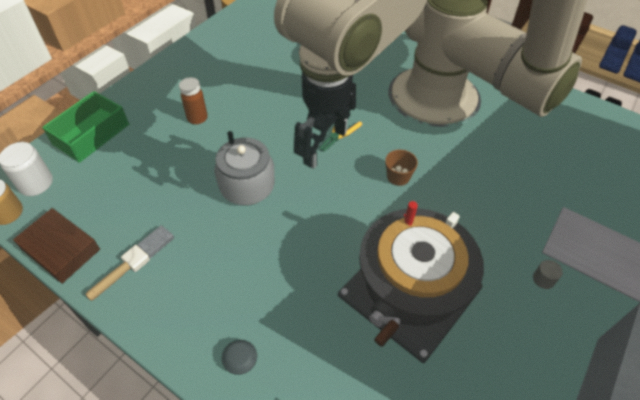

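View pics/side0.png

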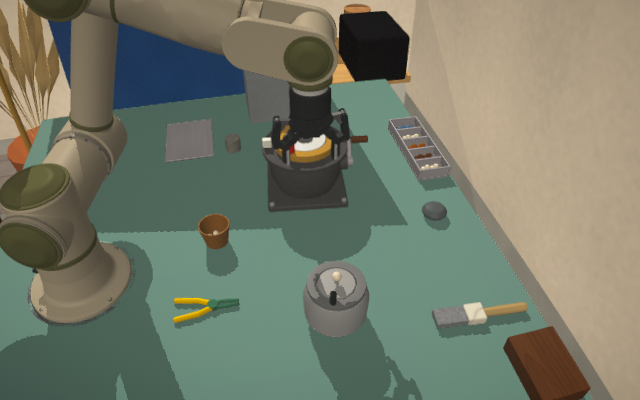

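The scene view shows the tumbler near (422,255), the red peg from about (412,205) to (410,222) and the white mark at (453,219). The pot, with its black peg, is near (245,170). In the side view the gripper hides the peg, but the mark shows at (267,143).

```bash
cat > h.py <<'E'
import numpy as np, cv2
from rig import ctrl
def ray(cal,uv):
    x=(uv[0]-cal["cx"])/cal["fx"]; y=(uv[1]-cal["cy"])/cal["fy"]
    a,b=x,y
    for _ in range(20):
        s=1+cal["k1"]*(a*a+b*b); a,b=x/s,y/s
    T=cal["world_to_cam"]; R=T[:3,:3]; t=T[:3,3]
    return -R.T@t, R.T@np.array([a,b,1.])
def onz(cal,uv,z):
    o,d=ray(cal,uv); return o+d*(z-o[2])/d[2]
def proj(cal,p):
    T=cal["world_to_cam"]; c=T[:3,:3]@np.asarray(p,float)+T[:3,3]
    a,b=c[0]/c[2],c[1]/c[2]; s=1+cal["k1"]*(a*a+b*b)
    return np.array([a*s*cal["fx"]+cal["cx"],b*s*cal["fy"]+cal["cy"]])
E
python3 - <<'E'
from h import *
im=cv2.imread("pics/scene0.png"); cal=ctrl.get_calibration("scene")
c=im[180:380,330:500]; cv2.imwrite("pics/crop0.png",cv2.resize(c,None,fx=4,fy=4,interpolation=cv2.INTER_CUBIC)[:600])
hsv=cv2.cvtColor(im,cv2.COLOR_BGR2HSV).astype(int)
H,S,V=hsv[...,0],hsv[...,1],hsv[...,2]
roi=np.zeros(H.shape,bool); roi[190:320,350:490]=1
red=roi&((H<7)|(H>172))&(S>150)&(V>80)
v,u=np.where(red); print("red",u.min(),u.max(),v.min(),v.max(),u.mean(),v.mean())
br=roi&(H>10)&(H<25)&(S>110)&(V>110)
v,u=np.where(br); print("brass",len(u))
p=np.array([onz(cal,(a,b),148) for a,b in zip(u,v)])[:,:2]
hull=cv2.convexHull(p.astype(np.float32))[:,0]
print(cv2.minEnclosingCircle(hull))
wh=roi&(S<60)&(V>150)
n,l,st,ce=cv2.connectedComponentsWithStats(wh.astype(np.uint8))
for i in range(1,n):
    if st[i,4]>15: print(st[i],ce[i],onz(cal,ce[i],151))
print("peg",onz(cal,(412,206),198),onz(cal,(410,222),148))
E
```

```text
red 405 416 202 224 410.8181818181818 212.46666666666667
brass 2517
((552.1997680664062, 218.1330108642578), 76.3387222290039)
[448 212  12  16 117] [453.23931624 218.45299145] [461.0961958  232.14574326 151.        ]
[ 392  227   61   52 2133] [421.9132677  252.70464135] [555.91930872 218.83569096 151.        ]
peg [513.84056738 169.69678281 198.        ] [509.32258821 172.11468875 148.        ]
```

View pics/crop0.png

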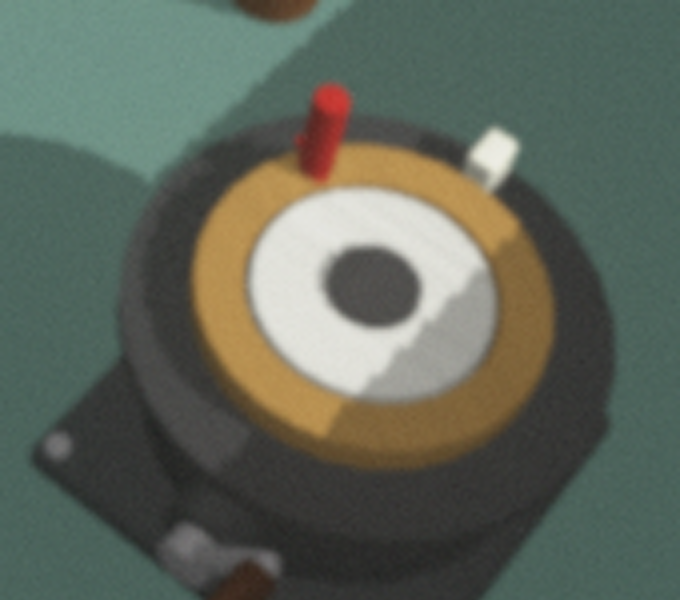

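The crop shows the peg top at about (412,205) and the mark's top at about (453.5,218). The brass circle fits the 76 mm radius, and the mark sits about 95 mm out against the 93 expected. I'll check this with the wrist camera.

Run:
```python
from h import *
from scipy.spatial.transform import Rotation as R
q=ctrl.sense()["ee_rot"]; print(R.from_quat(q,scalar_first=True).as_matrix().round(2))
cal=ctrl.get_calibration("wrist")
im=ctrl.capture("wrist"); cv2.imwrite("pics/w0.png",im[:,:,::-1])
for t in ["collar_peg","collar","tumbler"]: print(t,[(d["uv"],round(d["score"],2)) for d in ctrl.search_frame(t,"wrist")][:3])
for n,p in dict(c=(555,218.5,148),peg=(513,170,198),foot=(513,170,148),mark=(461,232,152)).items(): print(n,proj(cal,p))
```

```text
[[-0. -0.  1.]
 [-1.  0. -0.]
 [-0. -1. -0.]]
collar_peg []
collar []
tumbler [([346.5, 28.5], 0.73)]
c [ 368.02714431 -162.77768342]
peg [ 286.55920044 -115.73989295]
foot [293.43080122 -64.71205266]
mark [ 195.15519131 -195.05975887]
```

View pics/w0.png

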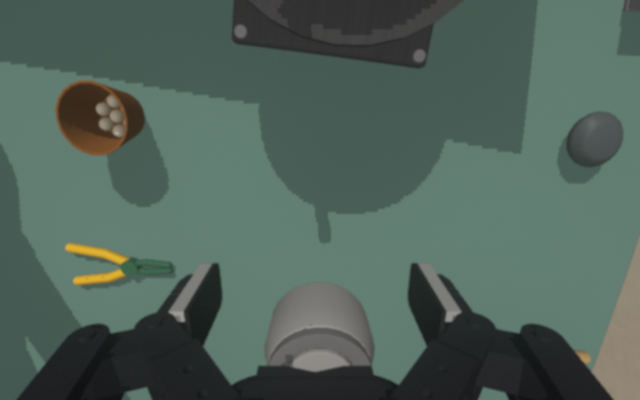

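The pot is directly below the gripper, and the tumbler's rim only shows at the top edge (350,30). I'll rise and move toward +y so the wrist camera can see the collar.

```bash
python3 -m inch '[-2,-2,0,0,0,0, -5,-3,-0.6,0,0,0, -8,-4,-1.2,0,0,0, -10,-4,-1.2,0,0,0, -10,-4,-1.2,0,0,0]'
python3 - <<'E'
from h import *
s=ctrl.sense();print(s["eef_pos"],s["joints"].round(2))
cal=ctrl.get_calibration("wrist")
im=ctrl.capture("wrist"); cv2.imwrite("pics/w1.png",im[:,:,::-1])
for t in ["collar_peg","collar","tumbler"]: print(t,[(d["uv"],round(d["score"],2)) for d in ctrl.search_frame(t,"wrist")][:3])
for n,p in dict(c=(555,218.5,148),peg=(513,170,198),foot=(513,170,148),mark=(461,232,152)).items(): print(n,proj(cal,p))
np.save("calw1.npy",cal,allow_pickle=True)
E
```

```text
time_s: 1.12
eef_pos: [512.7, 103.0, 272.0]
ee_rot: [0.501, -0.5, 0.499, -0.499]
force: [0.4, -0.2, -0.0]
grip_width: 1.001
[512.67891033 102.97677477 272.04770618] [-0.03  0.28  1.43  0.    1.43 -0.03]
collar_peg [([366.8, 118.2], 0.55)]
collar []
tumbler [([364.3, 69.8], 0.67)]
c [370.82448867  45.52507199]
peg [314.51219689 115.63075137]
foot [314.43682406 111.75997067]
mark [243.11490354  24.18531487]
```

View pics/w1.png

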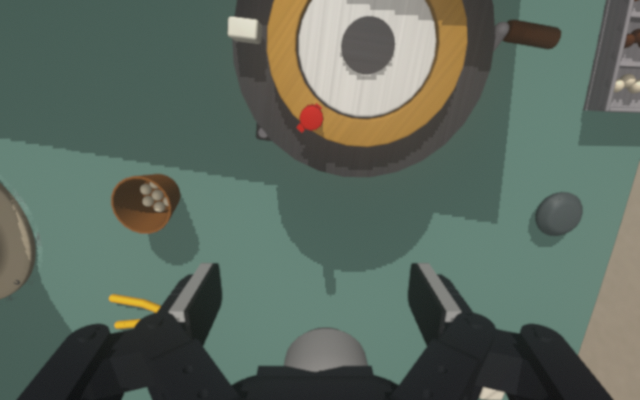

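The wrist view shows the red peg at (312,117) with its pointer to the lower left, the white mark at (243,29) and the lid hub at (368,45). All three are within a few pixels of my predictions. Next I'll refine them and plan the arc.

Run:
```python
from h import *
cal=np.load("calw1.npy",allow_pickle=True).item()
im=cv2.imread("pics/w1.png")
hsv=cv2.cvtColor(im,cv2.COLOR_BGR2HSV).astype(int);H,S,V=hsv[...,0],hsv[...,1],hsv[...,2]
red=((H<7)|(H>172))&(S>150)&(V>80); red[:90]=0;red[140:]=0;red[:,:280]=0;red[:,340:]=0
v,u=np.where(red);print(u.min(),u.max(),v.min(),v.max())
# peg top disc: erode pointer away
o=cv2.morphologyEx(red.astype(np.uint8),cv2.MORPH_OPEN,cv2.getStructuringElement(cv2.MORPH_ELLIPSE,(15,15)))
v,u=np.where(o>0);pt=(u.mean(),v.mean());print(pt,len(u))
ptip=np.array(np.where(red)).T; 
print("pegtop",onz(cal,pt,198),"mid",onz(cal,pt,178))
wh=(S<60)&(V>150); wh[60:]=0; wh[:,:225]=0; wh[:,268:]=0
v,u=np.where(wh);m=onz(cal,(u.mean(),v.mean()),152);print("mark",m)
br=(H>10)&(H<28)&(S>110)&(V>80); br[150:]=0; br[:, :250]=0; br[:,480:]=0
br=br.astype(np.uint8)
cs,_=cv2.findContours(br,cv2.RETR_EXTERNAL,cv2.CHAIN_APPROX_NONE);c=max(cs,key=cv2.contourArea)[:,0]
c=cv2.convexHull(c)[:,0]
c=c[c[:,1]>3]
p=np.array([onz(cal,x,148)[:2] for x in c])
from scipy.optimize import least_squares
for rr in (None,76):
    f=lambda q:np.hypot(p[:,0]-q[0],p[:,1]-q[1])-(q[2] if rr is None else rr)
    r=least_squares(f,[555,218,76],loss="soft_l1");print(r.x)
C=r.x[:2]
P=onz(cal,pt,190)[:2]
for n,x in (("peg",P),("mark",m[:2])): d=x-C;print(n,np.hypot(*d),np.degrees(np.arctan2(d[1],d[0])))
```

```text
297 322 104 131
(np.float64(310.64125560538116), np.float64(117.46412556053812)) 446
pegtop [510.51188727 168.84007592 198.        ] mid [510.31083934 167.54324765 178.        ]
mark [460.13505869 230.02066292 152.        ]
[552.04013711 218.1769388   75.3686624 ]
[551.9596042  218.89858341  76.        ]
peg 65.44190685458314 -129.38885309500893
mark 92.49566373912417 173.09379599195677
```

Wrist result: the axis is at (552,218.7), the peg at (510.5,168.5) with r = 65.4 (65 expected), and the mark at r = 92.5 (93 expected). That leaves a 57.5° turn, against 56° from the scene camera. I'll move over the peg with the jaws turned tangential.

```bash
python3 -m inch '[-2,1,0,0,0.12,0, -4,2,-0.1,0,0.24,0, -5.5,3,-0.2,0,0.36,0, -6.5,4,-0.2,0,0.48,0, -6.5,4.5,-0.2,0,0.60,0, -6.5,4.5,-0.2,0,0.69,0, -6.5,4.5,-0.2,0,0.69,0]'
python3 - <<'E'
from h import *
from scipy.spatial.transform import Rotation as R
cal=ctrl.get_calibration("wrist")
im=ctrl.capture("wrist"); cv2.imwrite("pics/w2.png",im[:,:,::-1])
for n,p in dict(c=(552.2,218.7,148),peg=(510.7,168.7,198)).items(): print(n,proj(cal,p))
s=ctrl.sense();print(s["eef_pos"],s["joints"].round(2));M=R.from_quat(s["ee_rot"],scalar_first=True).as_matrix();print(M.round(3))
print("shift tool cm",M.T@(np.array([510.7,168.7,162])-s["eef_pos"])/10)
E
```

```text
time_s: 1.9
eef_pos: [511.1, 164.1, 225.7]
ee_rot: [0.3, -0.301, 0.64, -0.64]
force: [-0.4, -0.5, -0.6]
grip_width: 0.998
c [308.80896175 113.62785897]
peg [308.04059505 236.78158466]
[511.21353458 164.1406838  226.05123631] [ 0.09  0.34  1.47 -0.    1.33  0.78]
[[-0.636 -0.001  0.772]
 [-0.772 -0.    -0.636]
 [ 0.    -1.    -0.   ]]
shift tool cm [-0.3220872   6.40506963 -0.32781463]
```

View pics/w2.png

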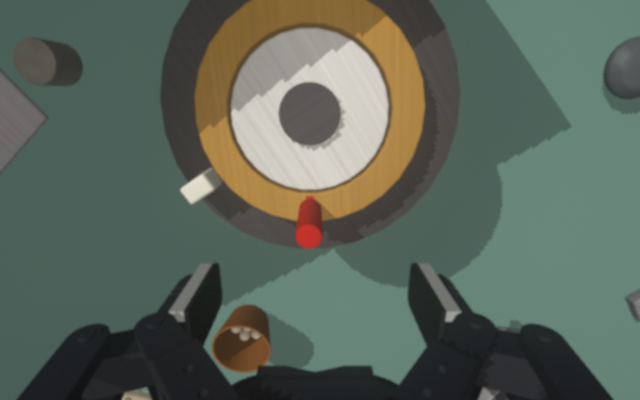

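The peg top is at (309,236), where I predicted (308,237), and it lies between the jaws. I'll descend and then close gently.

```bash
python3 -m inch '[-0.3,1.5,-0.3,0,0,0, -0.3,3.5,-0.3,0,0,0, -0.3,5.2,-0.3,0,0,0, -0.3,6.4,-0.3,0,0,0, -0.3,6.4,-0.3,0,0,0]' && python3 -m inch '[0,0,0,0,0,0, 0,0,0,0,0,0, 0,0,0,0,0,0, 0,0,0,0,0,0, 0,0,0,0,0,0, 0,0,0,0,0,0]' 1 25
python3 - <<'E'
from h import *
im=ctrl.capture("wrist"); cv2.imwrite("pics/w3.png",im[:,:,::-1])
E
```

```text
time_s: 2.37
eef_pos: [509.7, 168.4, 160.1]
ee_rot: [0.301, -0.303, 0.64, -0.639]
force: [-0.7, 0.1, -0.5]
grip_width: 0.998
time_s: 2.87
eef_pos: [510.8, 169.2, 162.7]
ee_rot: [-0.302, 0.301, -0.639, 0.64]
force: [-1.5, 0.3, 3.3]
grip_width: 0.181
```

View pics/w3.png

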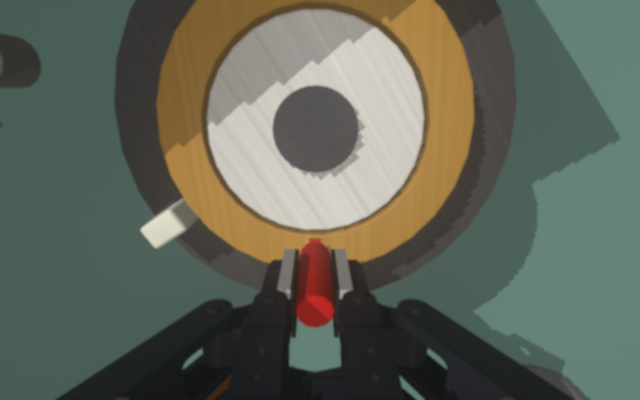

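The jaws hold the peg at 0.18 × 85 ≈ 15.4 mm, and the picture shows it between the pads at (315,290). Next, the arc rows.

Run:
```python
from h import *
from scipy.spatial.transform import Rotation as R
s=ctrl.sense();M=R.from_quat(s["ee_rot"],scalar_first=True).as_matrix();print(s["eef_pos"],s["force"],M.round(3))
C=np.array([552.2,218.7]);d=s["eef_pos"][:2]-C;print(np.hypot(*d),np.degrees(np.arctan2(d[1],d[0])))
d*=65/np.hypot(*d)
for a in np.arange(1,9)*0.0625:
    q=np.array([[np.cos(a),np.sin(a)],[-np.sin(a),np.cos(a)]])@d
    print(round(a,3),(M.T@np.r_[q-d,0]/10).round(2))
```

```text
[510.7617449  169.19310933 162.72714766] [ 0.27756378 -0.61555175  2.81587515] [[-0.636  0.001  0.771]
 [-0.771 -0.    -0.636]
 [-0.    -1.     0.001]]
64.56052362036681 -129.93000414809407
0.062 [-0.02 -0.   -0.41]
0.125 [-0.06 -0.   -0.81]
0.188 [-0.12 -0.   -1.21]
0.25 [-0.21 -0.   -1.61]
0.312 [-0.33 -0.   -2.  ]
0.375 [-0.47 -0.   -2.38]
0.438 [-0.63 -0.   -2.75]
0.5 [-0.82 -0.   -3.11]
```

```bash
python3 -m inch '[-0.02,0,-0.41,0,0.0625,0, -0.06,0,-0.81,0,0.125,0, -0.12,0,-1.21,0,0.1875,0, -0.21,0,-1.61,0,0.25,0, -0.33,0,-2.0,0,0.3125,0, -0.47,0,-2.38,0,0.375,0, -0.63,0,-2.75,0,0.4375,0, -0.82,0,-3.11,0,0.5,0]'
python3 - <<'E'
from h import *
s=ctrl.sense();C=np.array([552.2,218.7]);d=s["eef_pos"][:2]-C;print(s["eef_pos"],np.hypot(*d),np.degrees(np.arctan2(d[1],d[0]))%360,s["force"],s["grip_width"],s["joints"].round(2))
E
```

```text
time_s: 3.58
eef_pos: [492.1, 195.0, 162.8]
ee_rot: [-0.133, 0.132, -0.694, 0.695]
force: [1.0, -3.1, 1.9]
grip_width: 0.182
[492.134121   195.00575464 162.75546339] 64.57032664762717 201.52779483959432 [ 1.009414   -3.11850531  1.85362585] 0.18160794177036058 [ 0.16  0.39  1.58 -0.    1.17  1.35]
```

```bash
python3 -m inch '[-0.02,0,-0.41,0,0.0625,0, -0.06,0,-0.81,0,0.125,0, -0.12,0,-1.21,0,0.1875,0, -0.21,0,-1.61,0,0.25,0, -0.33,0,-2.0,0,0.3125,0, -0.47,0,-2.38,0,0.375,0, -0.62,0,-2.74,0,0.4350,0, -0.80,0,-3.08,0,0.495,0]' && python3 -m inch '[0,0,0,0,0,0, 0,0,0,0,0,0]'
python3 - <<'E'
from h import *
im=ctrl.capture("wrist"); cv2.imwrite("pics/w4.png",im[:,:,::-1])
im=ctrl.capture("scene"); cv2.imwrite("pics/s4.png",im[:,:,::-1])
s=ctrl.sense();C=np.array([552.2,218.7]);d=s["eef_pos"][:2]-C;print(s["eef_pos"],np.hypot(*d),np.degrees(np.arctan2(d[1],d[0]))%360,s["force"],s["grip_width"],s["joints"].round(2))
E
```

```text
time_s: 4.25
eef_pos: [488.1, 226.5, 162.7]
ee_rot: [0.041, -0.042, -0.706, 0.706]
force: [0.0, -3.2, 1.8]
grip_width: 0.179
time_s: 4.42
eef_pos: [488.2, 227.0, 162.7]
ee_rot: [-0.039, 0.04, 0.706, -0.706]
force: [1.9, 0.6, 4.1]
grip_width: 0.175
[488.1968744  226.96557775 162.70754785] 64.53464079222957 172.64136013581663 [1.40313961 0.59664466 3.26581019] 0.1759629929474803 [0.22 0.4  1.56 0.   1.18 1.9 ]
```

View pics/w4.png

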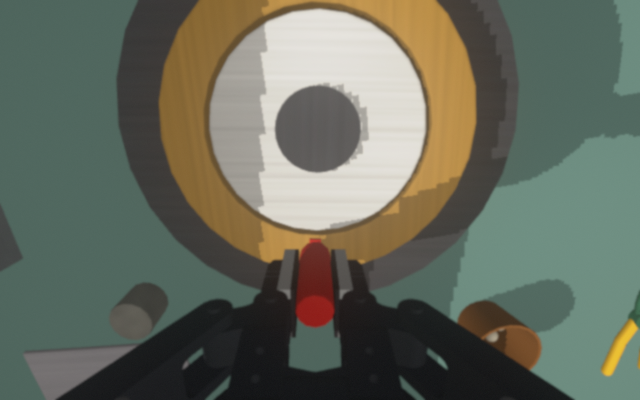

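The peg is still between the pads at (315,285) and now hides the mark, as expected when they line up (172.6° against 173.1°). I'll open, lift straight up and check.

```bash
python3 -m inch '[0,0,0,0,0,0, 0,0,0,0,0,0, 0,0,0,0,0,0, 0,0,0,0,0,0, 0,0,0,0,0,0, 0,0,0,0,0,0]' -1 && python3 -m inch '[0,-1,0,0,0,0, 0,-3,0,0,0,0, 0,-6,0,0,0,0, 0,-9,0,0,0,0, 1.5,-11,0,0,0,0, 4,-11,0,0,0,0, 4,-11,0,0,0,0, 4,-11,0,0,0,0]'
python3 - <<'E'
from h import *
s=ctrl.sense();print(s["eef_pos"])
cal=ctrl.get_calibration("wrist")
im=ctrl.capture("wrist"); cv2.imwrite("pics/w5.png",im[:,:,::-1])
im2=ctrl.capture("side"); cv2.imwrite("pics/d5.png",im2[:,:,::-1])
im2=ctrl.capture("scene"); cv2.imwrite("pics/s5.png",im2[:,:,::-1])
np.save("calw5.npy",cal,allow_pickle=True)
print([ (d["uv"],d["score"]) for d in ctrl.search_frame("collar_peg","wrist")][:2],[ (d["uv"],d["score"]) for d in ctrl.search_frame("pot_peg","scene")][:2])
E
```

```text
time_s: 5.02
eef_pos: [487.7, 226.9, 162.2]
ee_rot: [0.04, -0.04, -0.706, 0.706]
force: [0.2, -0.0, 0.1]
grip_width: 0.992
time_s: 5.68
eef_pos: [447.6, 231.7, 273.4]
ee_rot: [-0.04, 0.041, 0.706, -0.706]
force: [0.6, 0.2, 0.7]
grip_width: 1.0
[447.6316607  231.65681486 273.39385918]
[([313.0, 129.2], 0.77)] [([240.4, 169.6], 0.7)]
```

View pics/w5.png

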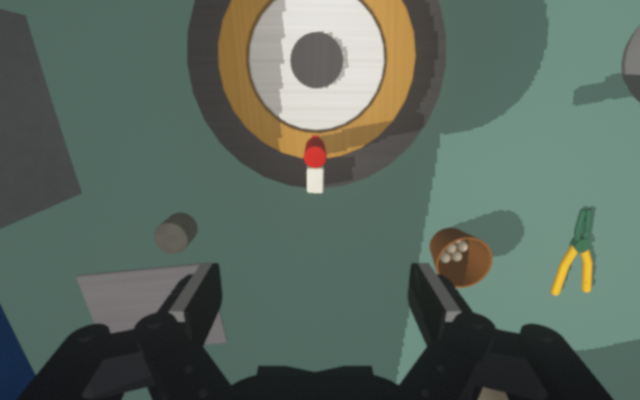

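View pics/s5.png

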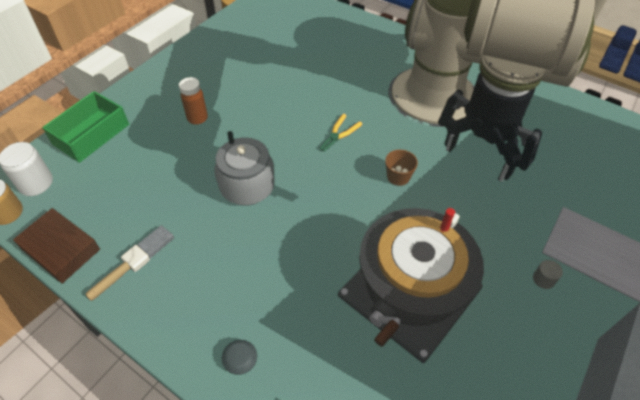

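The wrist view shows hub (317,60), peg (315,155) and mark (315,181) in one line, about 1° off. In the scene view the pot's black peg is still at (231,137), and the gripper is clear of everything.

```bash
python3 -c "
from rig import ctrl
print(ctrl.finish_job())"
```

```text
the job is handed in; nothing more can be done
None
```

The tumbler is locked. I gripped the red peg, turned the collar about 57° clockwise to the white mark, let go and lifted clear. I handed the job in at roughly 6 s of the 32 s allowed.

**Peg at the mark:** in the last wrist picture the hub, peg and mark lie on one line to about 1°, against an allowed 10°. While still gripped, the peg measured 172.6° and the mark 173.1°.

**Pot ring:** its black peg is at the same place in the first and last scene pictures, by eye. The network's pixel for it shifted by about 5 px, from (245.2,171.9) to (240.4,169.6). Neither position lies on the peg, and nothing came near the pot, so I take that as detector noise.

**Robot clear:** the gripper ended open, over 70 mm above the peg, with a force reading under 1 N.

**Disagreements along the way:** the scene and wrist cameras differed by about 1.5° on the turn needed and 3 mm on the axis position. I used the wrist values. The wrist network also put the peg about 55 px off at the first look, so I used colour segmentation instead.

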